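Switch on the projector's lamp box in the right order

ROBOT

A 6-joint arm with a two-finger parallel gripper is mounted at the origin on the work surface. World frame = base frame: x ahead of the robot, y to its left, z up, the work surface at z = 0. Lengths are in mm, angles in rad, forces in N, time in s.
With the tool pointing down it reaches from about 350 to 975 mm from the base axis. Payload 7.1 kg.
Tool frame: the origin (TCP) lies between the finger pads; the fingertips stand 8 mm ahead of it and the grasp point (between the pads) lies 11 mm behind it; x points along the fingers, y is the direction in which the jaws open and shut, and the axes are right-handed (so a half turn about x gives the same grasp; the last joint's range is limited). The gripper opens to 88 mm and grips with 3 to 60 N. Pads are 20 mm wide; open, the fingers measure 115 mm over their backs; the gripper's body (75 mm by 178 mm) begins 61 mm behind the grasp point.
Start: joints at [-1.159, 0.423, 1.63, -0, 1.089, -0.019], TCP at [261.013, -567.87, 230.675] pointing down, gripper open.
Joint ranges: [-3, 3], [-0.9, 2.11], [0.09, 2.58], [-1.31, 4.45], [0.11, 2.69], [-2.54, 2.54]. Speed limits (rad/s): [2.39, 2.39, 3.01, 3.14, 3.14, 3.14].

INTERFACE

Orientations are given as a rotation vector (axis times angle).
In Python, from workcell import ctrl gives the robot as it stands.
- The arm moves only by the tool apply_moves, never from a script. Its argument "increments" is a list of rows, each an object with "gripper": the opening in per cent of the stroke, from 0 (shut) to 100 (fully open); "delta_pos": the shift along the tool's x, y, z in cm, a list of three; "dr": the turn, a rotation vector about the tool's x, y, z in rad, a list of three. In form: [{"gripper": gripper, "delta_pos": [dx, dy, dz], "dr": [ax, ay, az]}, ...]. A call has exactly 5 rows; each row shifts and turns the commanded pose from where the row before left it, along the tool's axes as they then stand; what a row does not reach is not made up. A row lasts 1/12 s, in which the tool goes at most 41.7 mm and 7.16 degrees, less where a joint would pass 70% of its speed; a pose out of reach is approached as far as the arm can. A call with a gripper value outside its range is refused whole. The fingers move at their own pace and stop on an object; the grip force is fixed at half the most. Time passes only in rows, so rows that do not move let the fingers close, or fill a call up. It gives the time, the measured TCP pose, the force and the opening at its end, in the units of the state.
- ctrl.get_obs(): the state, without advancing time (a new reading comes with each control period).
- ctrl.get_image(name): name is "scene" or "top"; returns a dict with "img" (400x640x3 uint8, red, green, blue), "range_z" (400x640 float32, mm along the optical axis (not along the pixel's ray), 0 where there is no reading), "mtx" (3x3 intrinsics, pixels), "rvec" (rotation vector, rad) and "tvec" (3), from world to camera coordinates, as OpenCV has them. Camera axes: x right, y down, z forward; pixel columns grow to the right and rows downward; lengths in mm; the calibration is good to about 2 mm. A picture is of the moment at which its call begins.
- ctrl.close_job(): hands the job in, once; it reports no verdict.
The state is a dict: "t": time; "qpos": joint angles; "qvel": joint speeds; "joint_torque": joint torques, N m; "ee_pos": TCP position; "orientation": TCP orientation; "ft_force": force on the tool from outside, world axes, zero at the start; "moment": the same for the moment, N m; "width": finger opening in mm.
Only numpy, scipy, OpenCV 4.12 (cv2) and the standard library are available. Lean on these libraries where they do the work, as an engineer would, in place of code of your own. Each camera call takes 0.05 s, during which the arm holds its last target. There are 200 camera calls.

TASK

Get the profile projector's lamp control box ready for a silhouette measurement, by lightly pushing its rocker switches with the fingertips: first see that the blue surface-lamp rocker is off (if it was left on, push its near end down), then switch on the red mains rocker, then the green cooling-fan rocker, then the yellow contour-lamp rocker, each by pushing down its far end, the one with the white bar. Press no harder than a light fingertip push, and leave the gauges, the loupe and the wooden box around it where they are.

Things in the scene. Friction and masses are not known exactly. Their poses are not given: they have to be found in the camera images.
- console: lamp control box, screwed to the bench by lugs at its sides (to 157 mm from its middle); cream, 190 mm deep (x) by 280 wide (y), 45 high in front (-x), 75 at the rear. Origin: centre of its underside, z up. A black panel, 134 mm long, rises from the front edge towards +x at 13 degrees (0.227 rad), then a flat top 60 mm deep. Four rockers in one row across it, 52 mm apart: from +y to -y red, green, yellow, blue.
- panel (a point): point on the black panel's face in the middle of the row of rockers, 44 mm up the slope. Its x points up the slope, y along the row, z straight out of the panel. Each rocker is a shallow V, 28 mm (up the slope) by 20, in a grey bezel 36 by 28, 2.5 mm high; the raised tip is 10.5 mm above the panel; a white bar marks the far (ON) half. Dimmer knobs, 16 mm high, 26 wide, stand 56 mm further up.
- mains (a joint): red mains rocker, at the +y end of the row; off at the start. Hinge in rad: -0.25 = off (near half flat, far half up), +0.25 = on (far half flat, near half up). It snaps: pushed past 0 it jumps to the other end and never rests between. Its raised tip takes 3 to 5 N to start, less further on; pushed down 3.5 mm it goes over, 6.7 mm and it is flat.
- fan (a joint): green cooling-fan rocker, second from +y; off at the start. Hinge in rad: -0.25 = off (near half flat, far half up), +0.25 = on (far half flat, near half up). It snaps: pushed past 0 it jumps to the other end and never rests between. Its raised tip takes 3 to 5 N to start, less further on; pushed down 3.5 mm it goes over, 6.7 mm and it is flat.
- contour (a joint): yellow contour-lamp rocker, third from +y; off at the start. Hinge in rad: -0.25 = off (near half flat, far half up), +0.25 = on (far half flat, near half up). It snaps: pushed past 0 it jumps to the other end and never rests between. Its raised tip takes 3 to 5 N to start, less further on; pushed down 3.5 mm it goes over, 6.7 mm and it is flat.
- surface (a joint): blue surface-lamp rocker, at the -y end; off or on at the start. Hinge in rad: -0.25 = off (near half flat, far half up), +0.25 = on (far half flat, near half up). It snaps: pushed past 0 it jumps to the other end and never rests between. Its raised tip takes 3 to 5 N to start, less further on; pushed down 3.5 mm it goes over, 6.7 mm and it is flat.
- mains_on (a point): middle of the spot to push on the ON end of the red mains rocker: on the face of its far (+x) half, 10 mm from the rocker's middle. It moves with the rocker: 9 mm above the black panel when raised (rocker off), 4 mm when flat.
- fan_on (a point): middle of the spot to push on the ON end of the green fan rocker: on the face of its far (+x) half, 10 mm from the rocker's middle. It moves with the rocker: 9 mm above the black panel when raised (rocker off), 4 mm when flat.
- contour_on (a point): middle of the spot to push on the ON end of the yellow contour-lamp rocker: on the face of its far (+x) half, 10 mm from the rocker's middle. It moves with the rocker: 9 mm above the black panel when raised (rocker off), 4 mm when flat.
- surface_off (a point): middle of the spot to push on the OFF end of the blue surface-lamp rocker: on the face of its near (-x) half, 10 mm from the rocker's middle. It moves with the rocker: 9 mm above the black panel when raised (rocker on), 4 mm when flat.
- ring_gauge: steel ring gauge lying flat, 58 mm across, 25 mm bore, 22 mm high; origin at the centre of its underside. Bystander.
- loupe: standing loupe, black barrel on a clear foot, 42 mm across, 44 mm high; origin at the centre of its underside. Bystander.
- plug_gauge: double-ended plug gauge lying on the bench, hexagonal aluminium handle 70 mm long, 112 mm over the steel ends along its x, 18 mm thick; origin under its middle. Bystander.
- block_box: closed wooden gauge block box, 75 by 125 by 34 mm; origin at the centre of its underside. Bystander.

How it is judged:
By the outcome, as a careful person would: the job done as asked, in the order asked, and still so for the second after the job is handed in, with the robot touching nothing.
It also fails if it takes over 51 s, if anything falls off the work surface, if the arm or the gripper's body presses on something with over 40 N, if the wrist force passes 120 N, or if a joint passes its speed limit or range.

## Working session

There is one attempt and no reset: what is moved stays moved. The work goes in short steps, Python scripts to look and compute and a tool call to move; the robot and the scene stay as the last step left them, time stands still between calls to the robot, and variables do not carry over. Pictures are saved under pics/ and viewed, about 8 in all and at most 12, crops included, and the job is handed in when it is done.

Besides the shell and the picture viewer there is one more tool, called after "Call:" by a JSON object that holds its "api" and its "payload". apply_moves: Moves the arm, as the interface text tells. Its arguments: {"type":"object","properties":{"increments":{"type":"array","items":{"type":"object","properties":{"gripper":{"type":"number"},"delta_pos":{"type":"array","items":{"type":"number"}},"dr":{"type":"array","items":{"type":"number"}}}}}},"required":["increments"]}

```bash
mkdir -p pics
cat > h.py <<'E'
import numpy as np,cv2
from workcell import ctrl
def grab(n,f):
    d=ctrl.get_image(n); np.savez(f'pics/{f}.npz',**d); cv2.imwrite(f'pics/{f}.png',d['img'][:,:,::-1]); return d
def world(d,u,v):
    R=cv2.Rodrigues(np.array(d['rvec'],float))[0]; K=np.array(d['mtx'])
    z=d['range_z'][v,u]; p=np.stack([(u-K[0,2])/K[0,0]*z,(v-K[1,2])/K[1,1]*z,z],-1)
    return (p-np.array(d['tvec']).ravel())@R
E
python3 - <<'E'
from h import *
a=grab('top','t0');b=grab('scene','s0')
o=ctrl.get_obs();print({k:np.round(o[k],3) for k in o})
for d in(a,b):
    R=cv2.Rodrigues(np.array(d['rvec'],float))[0];print(-R.T@np.array(d['tvec']).ravel(),d['mtx'][0])
cv2.imwrite('pics/both.png',np.vstack([a['img'],b['img']])[:,:,::-1][:, :])
E
```

```text
{'t': np.float64(0.1), 'qpos': array([-1.159,  0.424,  1.631, -0.   ,  1.089, -0.019]), 'qvel': array([-0.001, -0.001, -0.003,  0.   ,  0.   ,  0.001]), 'joint_torque': array([-0.0000e+00, -5.4562e+01, -2.7432e+01,  6.5000e-02,  1.9000e-02,
       -0.0000e+00]), 'ee_pos': array([ 260.809, -567.446,  229.972]), 'orientation': array([ 1.984,  0.435, -1.984]), 'ft_force': array([ 0.424, -0.261, -0.197]), 'moment': array([ 0.042, -0.02 , -0.017]), 'width': np.float64(87.576)}
[551.6283899   66.10107243 918.81459655] [407.11618483   0.         319.29791472]
[827.18443315 452.35440001 836.13285905] [401.35109864   0.         321.08963487]
```

View pics/t0.png

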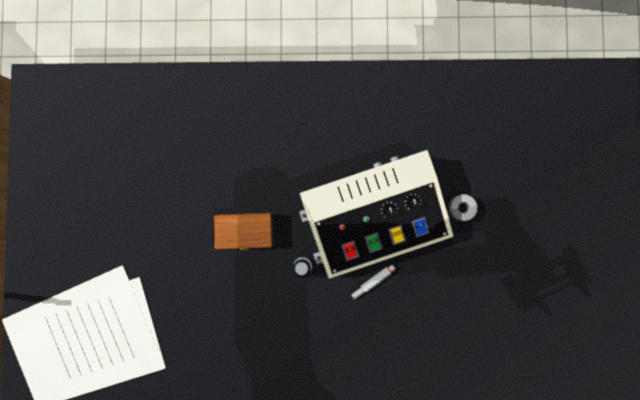

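View pics/s0.png

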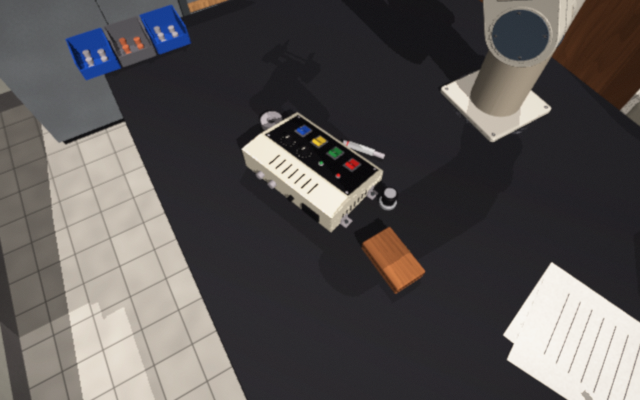

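The top view shows the console with rockers at about red (350,251), green (373,243), yellow (397,235) and blue (420,227). The ring gauge is at (463,207), the loupe at (303,266), the plug gauge at (373,282) and the box at (243,231). Next I'll measure the rockers and zoom in on blue.

```bash
cat > m.py <<'E'
from h import *
def masks(img):
    hsv=cv2.cvtColor(img,cv2.COLOR_RGB2HSV); H,S,V=cv2.split(hsv)
    r={}
    for n,(lo,hi) in dict(red=(-8,8),green=(55,85),yellow=(22,33),blue=(100,125)).items():
        h=((H.astype(int)+90)%180-90) if lo<0 else H
        r[n]=(h>=lo)&(h<=hi)&(S>130)&(V>60)
    return r
def blobs(d,roi):
    out={}
    u0,v0,u1,v1=roi
    for n,m in masks(d['img']).items():
        k=np.zeros(m.shape,np.uint8);k[v0:v1,u0:u1]=m[v0:v1,u0:u1]
        N,l,s,c=cv2.connectedComponentsWithStats(k); i=1+np.argmax(s[1:,4]); v,u=np.nonzero(l==i); out[n]=(u,v)
    return out
E
python3 - <<'E'
from m import *
for f,roi in(('t0',(335,212,435,265)),('s0',(290,120,365,175))):
    d=dict(np.load(f'pics/{f}.npz'))
    B=blobs(d,roi)
    c={}
    for n,(u,v) in B.items():
        P=world(d,u,v); c[n]=P.mean(0); print(f,n,len(u),u.mean().round(1),v.mean().round(1),np.round(P.mean(0),1))
    y=c['red']-c['blue']; y/=np.linalg.norm(y); print('y',y.round(3),'yaw',np.arctan2(-y[0],y[1]))
    vv,uu=np.mgrid[roi[1]-50:roi[3]+15,roi[0]-30:roi[2]+30]
    vv=vv.ravel();uu=uu.ravel();P=world(d,uu,vv)
    c0=np.mean(list(c.values()),0);yw=np.arctan2(-y[0],y[1]);R=np.array([[np.cos(yw),np.sin(yw)],[-np.sin(yw),np.cos(yw)]])
    L=(P[:,:2]-c0[:2])@R.T
    # profiles along slope in each rocker strip, and in between
    for name,y0 in dict(red=78,green=26,yel=-26,blue=-78,gapA=52,gapB=0,gapC=-52).items():
        s=(abs(L[:,1]-y0)<(6 if 'gap' not in name else 5)); row=[]
        for x in range(-36,90,4):
            q=s&(abs(L[:,0]-x)<2); row.append(round(float(np.median(P[q,2])),1) if q.any() else None)
        print(name,row)
    print('c0',c0.round(1))
a=cv2.imread('pics/t0.png')[205:270,330:440];b=cv2.imread('pics/s0.png')[115:185,280:390]
z=lambda i:cv2.resize(i,(660,int(i.shape[0]*270/65)) if 0 else (480,290),interpolation=cv2.INTER_CUBIC)
cv2.imwrite('pics/z0.png',np.vstack([z(a),z(b)]))
E
```

```text
t0 red 148 350.0 250.3 [489.1  16.2  72. ]
t0 green 122 373.7 242.5 [505.1 -33.4  67.6]
t0 yellow 156 397.0 234.7 [521.2 -81.2  71.2]
t0 blue 142 420.5 226.8 [ 537.4 -131.    66.6]
y [-0.311  0.95   0.035] yaw 0.31681192772490097
red [46.6, 49.0, 48.5, 49.6, 51.7, 55.1, 57.2, 57.8, 57.4, 60.0, 65.2, 66.9, 62.2, 59.9, 59.7, 60.5, 61.5, 62.2, 63.3, 64.7, 64.6, 71.4, 70.5, 68.3, 68.6, 70.6, 71.1, 72.1, 72.3, 73.2, 72.7, 73.7]
green [46.7, 47.2, 48.5, 49.4, 50.7, 53.7, 57.2, 57.6, 57.6, 61.0, 64.1, 66.0, 63.8, 59.1, 60.2, 60.7, 61.7, 62.5, 63.5, 64.3, 65.8, 69.4, 72.1, 68.6, 69.2, 69.9, 71.1, 70.8, 72.7, 73.6, 73.6, 74.6]
yel [47.3, 48.1, 49.4, 49.8, 50.0, 54.8, 54.7, 56.7, 58.4, 60.3, 64.7, 68.2, 64.5, 61.0, 59.3, 60.5, 61.0, 63.7, 63.8, 65.4, 80.5, 81.3, 83.6, 83.0, 80.8, 73.7, 71.1, 71.3, 72.2, 73.3, 74.2, 73.8]
blue [46.1, 47.3, 49.3, 48.9, 50.5, 54.4, 56.8, 58.1, 57.9, 60.4, 64.8, 66.1, 64.0, 61.0, 60.4, 60.2, 61.5, 63.3, 63.4, 64.0, 81.0, 80.4, 82.8, 84.0, 80.2, 76.3, 70.7, 72.2, 73.3, 72.5, 73.5, 73.8]
gapA [46.5, 48.5, 48.6, 50.7, 50.5, 51.2, 52.3, 54.2, 54.3, 54.6, 56.3, 57.1, 5
[... 1472 characters left out ...]
64.8, 69.0, 81.7, 82.9, 83.3, 85.4, 82.8, 74.2, 72.0, 73.4, 74.5, 74.1, 74.5, 76.5]
gapA [46.9, 48.4, 49.5, 50.3, 50.7, 52.2, 54.0, 54.1, 54.6, 56.5, 56.6, 57.8, 59.7, 59.7, 61.1, 61.6, 61.9, 63.3, 64.4, 66.1, 66.7, 67.3, 66.8, 68.7, 69.4, 69.8, 72.7, 72.8, 73.6, 74.6, 76.0, 75.5]
gapB [48.8, 49.3, 50.6, 50.2, 51.9, 53.5, 53.2, 55.2, 56.2, 55.7, 58.0, 58.6, 58.9, 60.9, 60.5, 62.4, 63.0, 63.8, 65.3, 65.7, 66.2, 67.4, 67.9, 68.5, 68.3, 70.5, 73.0, 72.5, 74.2, 74.6, 74.7, 74.9]
gapC [48.3, 49.4, 49.5, 50.7, 51.3, 53.3, 53.8, 54.1, 55.4, 55.6, 58.1, 58.6, 59.8, 60.5, 60.0, 60.8, 62.1, 63.4, 65.0, 65.4, 66.6, 68.0, 69.2, 67.5, 70.4, 71.8, 71.7, 72.0, 73.6, 74.5, 74.6, 75.1]
c0 [512.9 -58.1  61.6]
```

View pics/z0.png

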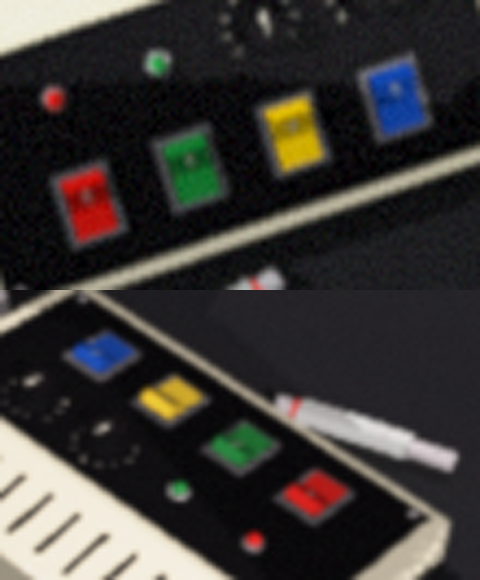

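The depth profile along the slope is the same for blue as for the three rockers known to be off (near half flat, far tip raised at about +10 mm). So blue is already off and I'll leave it alone. Next is the approach plan, using shut fingers with the tool along the panel normal.

```bash
cat > plan.py <<'E'
import sys
from h import *
from scipy.spatial.transform import Rotation as Ro
yaw=.322; C=np.array([513.3,-57.7,54.9])
Rp=(Ro.from_euler('z',yaw)*Ro.from_euler('y',-.227)).as_matrix()   # panel axes in world
def plan(row,s,h):
    o=ctrl.get_obs(); R=Ro.from_rotvec(o['orientation']).as_matrix()
    best=None
    for sg in(1,-1):
        X=-Rp[:,2];Y=sg*Rp[:,1];D=np.c_[X,Y,np.cross(X,Y)]
        rv=Ro.from_matrix(R.T@D).as_rotvec()
        if best is None or np.linalg.norm(rv)<np.linalg.norm(best[0]): best=(rv,D)
    rv,D=best
    T=C+Rp@np.array([s,row,h])-8*D[:,0]   # TCP for the fingertips at panel point
    tip=Rp.T@(o['ee_pos']+8*R[:,0]-C)
    print('t',round(float(o['t']),2),'dr',rv.round(3),'dcm now-frame',(R.T@(T-o['ee_pos'])/10).round(2),'dcm final-frame',(D.T@(T-o['ee_pos'])/10).round(2),'tip in panel',tip.round(1),'F panel',(Rp.T@o['ft_force']).round(2),'w',round(float(o['width']),1),'q',np.round(o['qpos'],2))
if __name__=='__main__': plan(*map(float,sys.argv[1:4]))
E
python3 plan.py 78 9 60
```

```text
t 0.1 dr [0.108 0.227 0.014] dcm now-frame [ 10.74 -43.58 -44.43] dcm final-frame [ 19.28 -48.16 -36.01] tip in panel [-352.9 -403.6  253. ] F panel [ 0.27 -0.38 -0.26] w 87.6 q [-1.16  0.42  1.63 -0.    1.09 -0.02]
```

Call:
{"api": "apply_moves", "payload": {"increments": [{"gripper": 0, "delta_pos": [0, 0, 0], "dr": [0.036, 0.076, 0.005]}, {"gripper": 0, "delta_pos": [0, 0, 0], "dr": [0.036, 0.076, 0.005]}, {"gripper": 0, "delta_pos": [0, 0, 0], "dr": [0.036, 0.075, 0.004]}, {"gripper": 0, "delta_pos": [0, -1.5, -1.2], "dr": [0, 0, 0]}, {"gripper": 0, "delta_pos": [0, -3, -2.2], "dr": [0, 0, 0]}]}}

```text
t: 0.52
ee_pos: [276.6, -516.8, 237.2]
orientation: [2.286, 0.364, -1.817]
ft_force: [0.7, 0.2, 0.5]
width: 57.9
```

Call:
{"api": "apply_moves", "payload": {"increments": [{"gripper": 0, "delta_pos": [0.8, -3.2, -2.4], "dr": [0, 0, 0]}, {"gripper": 0, "delta_pos": [0.8, -3.2, -2.4], "dr": [0, 0, 0]}, {"gripper": 0, "delta_pos": [0.8, -3.2, -2.4], "dr": [0, 0, 0]}, {"gripper": 0, "delta_pos": [0.8, -3.2, -2.4], "dr": [0, 0, 0]}, {"gripper": 0, "delta_pos": [0.8, -3.2, -2.4], "dr": [0, 0, 0]}]}}

```text
t: 0.93
ee_pos: [347.0, -321.1, 225.8]
orientation: [2.284, 0.369, -1.816]
ft_force: [0.7, 0.4, 0.5]
width: 24.5
```

Call:
{"api": "apply_moves", "payload": {"increments": [{"gripper": 0, "delta_pos": [0.8, -3.2, -2.4], "dr": [0, 0, 0]}, {"gripper": 0, "delta_pos": [0.8, -3.2, -2.4], "dr": [0, 0, 0]}, {"gripper": 0, "delta_pos": [0.8, -3.2, -2.4], "dr": [0, 0, 0]}, {"gripper": 0, "delta_pos": [0.8, -3.2, -2.4], "dr": [0, 0, 0]}, {"gripper": 0, "delta_pos": [0.5, -2, -1.5], "dr": [0, 0, 0]}]}}

```text
t: 1.35
ee_pos: [410.4, -142.8, 214.5]
orientation: [2.283, 0.372, -1.815]
ft_force: [0.2, -0.4, 0.2]
width: 0.7
```

```bash
python3 plan.py 78 9 25
```

```text
t 1.35 dr [ 0.001 -0.    -0.   ] dcm now-frame [ 15.05 -12.6   -9.46] dcm final-frame [ 15.05 -12.61  -9.44] tip in panel [-85.4 -48.1 175.5] F panel [ 0.07 -0.43  0.21] w 0.7 q [-0.47  0.1   2.15  0.24  0.75  0.61]
```

Call:
{"api": "apply_moves", "payload": {"increments": [{"gripper": 0, "delta_pos": [1, -3.2, -2.4], "dr": [0, 0, 0]}, {"gripper": 0, "delta_pos": [1, -3.2, -2.4], "dr": [0, 0, 0]}, {"gripper": 0, "delta_pos": [1, -3.2, -2.4], "dr": [0, 0, 0]}, {"gripper": 0, "delta_pos": [2, -2, -1.5], "dr": [0, 0, 0]}, {"gripper": 0, "delta_pos": [2.5, -0.6, -0.5], "dr": [0, 0, 0]}]}}

```text
t: 1.77
ee_pos: [475.1, 6.7, 163.4]
orientation: [2.285, 0.372, -1.808]
ft_force: [1.1, 0.1, -0.6]
width: 0.3
```

Call:
{"api": "apply_moves", "payload": {"increments": [{"gripper": 0, "delta_pos": [2.5, 0, 0], "dr": [0, 0, 0]}, {"gripper": 0, "delta_pos": [2, 0, 0], "dr": [0, 0, 0]}, {"gripper": 0, "delta_pos": [1.5, 0, 0], "dr": [0, 0, 0]}, {"gripper": 0, "delta_pos": [0.5, 0, 0], "dr": [0, 0, 0]}, {"gripper": 0, "delta_pos": [0, 0, 0], "dr": [0, 0, 0]}]}}

```text
t: 2.18
ee_pos: [486.1, 8.3, 97.7]
orientation: [2.281, 0.371, -1.819]
ft_force: [-0.6, 0.6, 0.3]
width: 0.0
```

```bash
python3 plan.py 78 9 14
python3 - <<'E'
from h import *
a=grab('top','t1');b=grab('scene','s1')
z=lambda i:cv2.resize(i[:,:,::-1],(600,300),interpolation=cv2.INTER_CUBIC)
cv2.imwrite('pics/z1.png',np.vstack([z(a['img'][200:275,310:460]),z(b['img'][110:185,265:415])]))
E
```

```text
t 2.18 dr [ 0.001  0.002 -0.   ] dcm now-frame [ 2.08 -0.68 -0.42] dcm final-frame [ 2.08 -0.68 -0.41] tip in panel [ 4.9 71.2 34.8] F panel [-0.33  0.76  0.43] w 0.0 q [-0.06  0.38  2.15  0.21  0.4   1.  ]
```

View pics/z1.png

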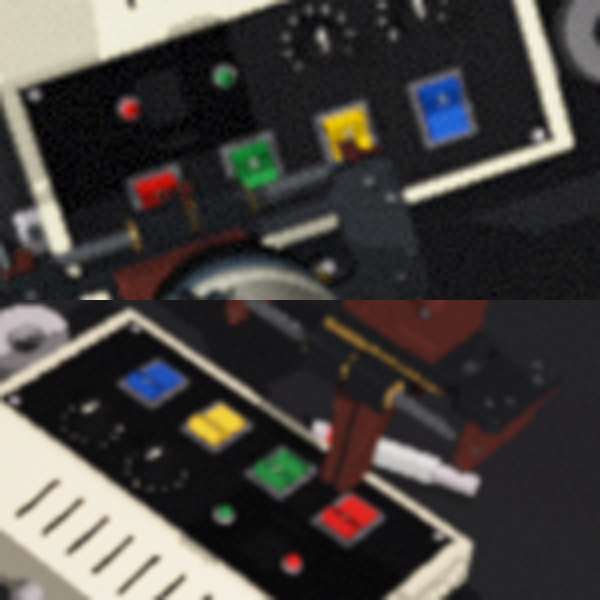

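The shut fingers hang just above the red rocker, with the tip at about (345,485) in the lower half. They sit slightly towards green, which agrees with the computed 7 mm.

Call:
{"api": "apply_moves", "payload": {"increments": [{"gripper": 0, "delta_pos": [0, -0.68, -0.42], "dr": [0, 0, 0]}, {"gripper": 0, "delta_pos": [1, 0, 0], "dr": [0, 0, 0]}, {"gripper": 0, "delta_pos": [0.8, 0, 0], "dr": [0, 0, 0]}, {"gripper": 0, "delta_pos": [0, 0, 0], "dr": [0, 0, 0]}, {"gripper": 0, "delta_pos": [0, 0, 0], "dr": [0, 0, 0]}]}}

```text
t: 2.7
ee_pos: [492.2, 16.9, 81.9]
orientation: [2.283, 0.37, -1.816]
ft_force: [0.3, 0.4, 0.9]
width: 0.5
```

```bash
python3 plan.py 78 9 7
```

```text
t 2.7 dr [ 0.     0.001 -0.001] dcm now-frame [ 1.05 -0.05  0.06] dcm final-frame [ 1.05 -0.05  0.06] tip in panel [ 9.6 77.5 17.5] F panel [0.63 0.33 0.78] w 0.5 q [-0.04  0.42  2.15  0.22  0.37  1.01]
```

Call:
{"api": "apply_moves", "payload": {"increments": [{"gripper": 0, "delta_pos": [0.3, 0, 0], "dr": [0, 0, 0]}, {"gripper": 0, "delta_pos": [0.25, 0, 0], "dr": [0, 0, 0]}, {"gripper": 0, "delta_pos": [0.1, 0, 0], "dr": [0, 0, 0]}, {"gripper": 0, "delta_pos": [0.1, 0, 0], "dr": [0, 0, 0]}, {"gripper": 0, "delta_pos": [0, 0, 0], "dr": [0, 0, 0]}]}}

```text
t: 3.12
ee_pos: [494.9, 17.6, 75.3]
orientation: [2.285, 0.369, -1.814]
ft_force: [1.2, 0.3, 2.8]
width: 0.7
```

```bash
python3 plan.py 78 9 7
```

```text
t 3.12 dr [ 0.001 -0.002 -0.002] dcm now-frame [ 0.34 -0.07  0.18] dcm final-frame [ 0.34 -0.07  0.18] tip in panel [10.8 77.2 10.4] F panel [ 1.85 -0.09  2.43] w 0.7 q [-0.04  0.44  2.15  0.23  0.35  1.01]
```

Call:
{"api": "apply_moves", "payload": {"increments": [{"gripper": 0, "delta_pos": [0.1, 0, 0.1], "dr": [0, 0, 0]}, {"gripper": 0, "delta_pos": [0.1, 0, 0], "dr": [0, 0, 0]}, {"gripper": 0, "delta_pos": [0.1, 0, 0], "dr": [0, 0, 0]}, {"gripper": 0, "delta_pos": [0.05, 0, 0], "dr": [0, 0, 0]}, {"gripper": 0, "delta_pos": [0, 0, 0], "dr": [0, 0, 0]}]}}

```text
t: 3.53
ee_pos: [493.4, 17.6, 71.0]
orientation: [2.283, 0.37, -1.817]
ft_force: [-0.9, -0.3, 0.8]
width: 0.5
```

```bash
python3 plan.py 78 9 7
```

```text
t 3.53 dr [ 0.001  0.001 -0.001] dcm now-frame [-0.04 -0.03 -0.05] dcm final-frame [-0.04 -0.03 -0.05] tip in panel [ 8.5 77.7  6.6] F panel [-0.7 -0.   1. ] w 0.5 q [-0.04  0.45  2.15  0.23  0.34  1.  ]
```

Call:
{"api": "apply_moves", "payload": {"increments": [{"gripper": 0, "delta_pos": [0.05, 0, 0], "dr": [0, 0, 0]}, {"gripper": 0, "delta_pos": [0.05, 0, 0], "dr": [0, 0, 0]}, {"gripper": 0, "delta_pos": [0, 0, 0], "dr": [0, 0, 0]}, {"gripper": 0, "delta_pos": [0, 0, 0], "dr": [0, 0, 0]}, {"gripper": 0, "delta_pos": [0, 0, 0], "dr": [0, 0, 0]}]}}

```text
t: 3.95
ee_pos: [494.1, 17.7, 70.5]
orientation: [2.283, 0.37, -1.815]
ft_force: [-1.7, 0.2, 3.6]
width: 0.5
```

```bash
python3 plan.py 78 9 7
```

```text
t 3.95 dr [ 0.001 -0.    -0.001] dcm now-frame [-0.11 -0.04  0.  ] dcm final-frame [-0.11 -0.04  0.  ] tip in panel [ 9.  77.5  5.9] F panel [-0.76  0.7   3.87] w 0.5 q [-0.04  0.45  2.15  0.24  0.34  1.  ]
```

Call:
{"api": "apply_moves", "payload": {"increments": [{"gripper": 0, "delta_pos": [-0.5, 0, 0], "dr": [0, 0, 0]}, {"gripper": 0, "delta_pos": [-1.5, 0, 0], "dr": [0, 0, 0]}, {"gripper": 0, "delta_pos": [-2, 0, 0], "dr": [0, 0, 0]}, {"gripper": 0, "delta_pos": [-2.5, 0, 0], "dr": [0, 0, 0]}, {"gripper": 0, "delta_pos": [-1.5, 2.6, 0], "dr": [0, 0, 0]}]}}

```text
t: 4.37
ee_pos: [483.7, -10.9, 149.8]
orientation: [2.281, 0.373, -1.815]
ft_force: [0.4, -0.5, -0.7]
width: 0.8
```

Call:
{"api": "apply_moves", "payload": {"increments": [{"gripper": 0, "delta_pos": [0, 2.6, 0], "dr": [0, 0, 0]}, {"gripper": 0, "delta_pos": [0, 0, 2.5], "dr": [0, 0, 0]}, {"gripper": 0, "delta_pos": [0, 0, 2.5], "dr": [0, 0, 0]}, {"gripper": 0, "delta_pos": [0, 0, 0], "dr": [0, 0, 0]}, {"gripper": 0, "delta_pos": [0, 0, 0], "dr": [0, 0, 0]}]}}

```text
t: 4.78
ee_pos: [446.3, -53.1, 137.1]
orientation: [2.284, 0.368, -1.817]
ft_force: [0.4, 0.4, -0.3]
width: 0.1
```

```bash
cat > prof.py <<'E'
import sys
from h import *
from plan import *
tag=sys.argv[1]; plan(*map(float,sys.argv[2:5]))
for cam in('scene','top'):
    d=grab(cam,cam[0]+tag)
    vv,uu=np.mgrid[100:280,250:450];P=(world(d,uu.ravel(),vv.ravel())-C)@Rp
    for n,y0 in dict(red=78,green=26,yel=-26,blue=-78).items():
        s=abs(P[:,1]-y0)<7
        r=[]
        for x in(-11,-8,8,11):
            q=s&(abs(P[:,0]-x)<2); r.append(round(float(np.median(P[q,2])),1) if q.any() else None)
        print(cam,n,r)
E
python3 plan.py 26 9 14; python3 prof.py 2 26 9 14
```

```text
t 4.78 dr [-0.001  0.    -0.001] dcm now-frame [ 7.21 -0.06 -5.1 ] dcm final-frame [ 7.21 -0.04 -5.09] tip in panel [-41.9  25.6  86.1] F panel [ 0.38  0.24 -0.39] w 0.1 q [-0.22  0.26  2.2   0.24  0.5   0.82]
t 4.78 dr [-0.001  0.    -0.001] dcm now-frame [ 7.21 -0.06 -5.1 ] dcm final-frame [ 7.21 -0.04 -5.09] tip in panel [-41.9  25.6  86.1] F panel [ 0.38  0.24 -0.39] w 0.1 q [-0.22  0.26  2.2   0.24  0.5   0.82]
scene red [95.4, 10.3, 5.6, 6.2]
scene green [6.7, 5.2, 10.9, 10.4]
scene yel [5.0, 6.0, 10.2, 9.1]
scene blue [5.4, 5.3, 9.9, 9.4]
top red [10.6, 8.1, 4.1, 4.9]
top green [182.4, 180.3, 9.3, 9.5]
top yel [5.6, 4.8, 9.9, 10.4]
top blue [4.0, 3.4, 9.1, 9.3]
```

Red is on (near half up, far half flat) and the other three are unchanged. Next is green.

Call:
{"api": "apply_moves", "payload": {"increments": [{"gripper": 0, "delta_pos": [1.5, 0, -2.5], "dr": [0, 0, 0]}, {"gripper": 0, "delta_pos": [2.5, 0, -2.6], "dr": [0, 0, 0]}, {"gripper": 0, "delta_pos": [2, 0, 0], "dr": [0, 0, 0]}, {"gripper": 0, "delta_pos": [0.9, 0, 0], "dr": [0, 0, 0]}, {"gripper": 0, "delta_pos": [0.3, 0, 0], "dr": [0, 0, 0]}]}}

```text
t: 5.3
ee_pos: [509.6, -31.1, 77.0]
orientation: [2.281, 0.372, -1.818]
ft_force: [-0.1, 0.1, 0.5]
width: 0.2
```

Call:
{"api": "apply_moves", "payload": {"increments": [{"gripper": 0, "delta_pos": [0.1, 0, 0], "dr": [0, 0, 0]}, {"gripper": 0, "delta_pos": [0.1, 0, 0], "dr": [0, 0, 0]}, {"gripper": 0, "delta_pos": [0.1, 0, 0], "dr": [0, 0, 0]}, {"gripper": 0, "delta_pos": [0, 0, 0], "dr": [0, 0, 0]}, {"gripper": 0, "delta_pos": [0, 0, 0], "dr": [0, 0, 0]}]}}

```text
t: 5.72
ee_pos: [510.4, -31.8, 76.3]
orientation: [2.284, 0.369, -1.814]
ft_force: [-1.3, 1.1, 2.2]
width: 0.4
```

```bash
python3 plan.py 26 9 7
```

```text
t 5.72 dr [ 0.    -0.001 -0.002] dcm now-frame [ 0.46 -0.06  0.12] dcm final-frame [ 0.46 -0.06  0.12] tip in panel [10.2 25.4 11.6] F panel [-0.34  1.41  2.37] w 0.4 q [-0.14  0.46  2.11  0.27  0.39  0.87]
```

Call:
{"api": "apply_moves", "payload": {"increments": [{"gripper": 0, "delta_pos": [0.12, 0, 0], "dr": [0, 0, 0]}, {"gripper": 0, "delta_pos": [0.12, 0, 0], "dr": [0, 0, 0]}, {"gripper": 0, "delta_pos": [0.12, 0, 0], "dr": [0, 0, 0]}, {"gripper": 0, "delta_pos": [0.1, 0, 0], "dr": [0, 0, 0]}, {"gripper": 0, "delta_pos": [0, 0, 0], "dr": [0, 0, 0]}]}}

```text
t: 6.13
ee_pos: [511.3, -31.4, 70.8]
orientation: [2.283, 0.37, -1.816]
ft_force: [0.2, -0.6, -0.6]
width: 0.6
```

```bash
python3 plan.py 26 9 6
```

```text
t 6.13 dr [ 0.     0.    -0.001] dcm now-frame [ 0.   -0.04  0.08] dcm final-frame [ 0.   -0.04  0.08] tip in panel [ 9.8 25.6  6. ] F panel [-0.12 -0.6  -0.55] w 0.6 q [-0.14  0.47  2.11  0.27  0.38  0.86]
```

The force is gone at 6 mm, so green has probably snapped over. I'll back off, move over to yellow and check.

Call:
{"api": "apply_moves", "payload": {"increments": [{"gripper": 0, "delta_pos": [-0.5, 0, 0], "dr": [0, 0, 0]}, {"gripper": 0, "delta_pos": [-1.5, 0, 0], "dr": [0, 0, 0]}, {"gripper": 0, "delta_pos": [-2, 0, 0], "dr": [0, 0, 0]}, {"gripper": 0, "delta_pos": [-2.5, 0, 0], "dr": [0, 0, 0]}, {"gripper": 0, "delta_pos": [-1.5, 2.6, 0], "dr": [0, 0, 0]}]}}

```text
t: 6.55
ee_pos: [500.6, -59.7, 150.4]
orientation: [2.281, 0.374, -1.816]
ft_force: [1.0, 0.6, 0.4]
width: 0.5
```

Call:
{"api": "apply_moves", "payload": {"increments": [{"gripper": 0, "delta_pos": [0, 2.6, 0], "dr": [0, 0, 0]}, {"gripper": 0, "delta_pos": [0, 0, 2.5], "dr": [0, 0, 0]}, {"gripper": 0, "delta_pos": [0, 0, 2.5], "dr": [0, 0, 0]}, {"gripper": 0, "delta_pos": [0, 0, 0], "dr": [0, 0, 0]}, {"gripper": 0, "delta_pos": [0, 0, 0], "dr": [0, 0, 0]}]}}

```text
t: 6.97
ee_pos: [463.5, -102.0, 137.8]
orientation: [2.284, 0.368, -1.817]
ft_force: [0.3, -0.6, 0.1]
width: 0.6
```

```bash
python3 prof.py 3 -26 9 14
```

```text
t 6.97 dr [-0.001  0.001 -0.001] dcm now-frame [ 7.26 -0.04 -5.01] dcm final-frame [ 7.26 -0.03 -5.  ] tip in panel [-41.  -26.3  86.6] F panel [ 0.16 -0.66  0.08] w 0.6 q [-0.33  0.29  2.14  0.27  0.54  0.7 ]
scene red [11.1, 10.1, 5.2, 4.8]
scene green [10.7, 10.5, 5.9, 5.3]
scene yel [5.3, 5.2, 10.7, 11.6]
scene blue [4.9, 5.6, 11.0, 9.0]
top red [10.2, 7.8, 4.7, 3.9]
top green [178.7, 7.2, 4.2, 4.9]
top yel [183.3, 180.8, 9.3, 9.5]
top blue [4.6, 4.3, 10.3, 9.0]
```

Green is on. Next is yellow.

Call:
{"api": "apply_moves", "payload": {"increments": [{"gripper": 0, "delta_pos": [1.5, 0, -2.5], "dr": [0, 0, 0]}, {"gripper": 0, "delta_pos": [2.5, 0, -2.5], "dr": [0, 0, 0]}, {"gripper": 0, "delta_pos": [2, 0, 0], "dr": [0, 0, 0]}, {"gripper": 0, "delta_pos": [0.9, 0, 0], "dr": [0, 0, 0]}, {"gripper": 0, "delta_pos": [0.3, 0, 0], "dr": [0, 0, 0]}]}}

```text
t: 7.48
ee_pos: [526.0, -80.3, 77.4]
orientation: [2.281, 0.372, -1.818]
ft_force: [0.1, 0.7, 0.1]
width: 0.1
```

Call:
{"api": "apply_moves", "payload": {"increments": [{"gripper": 0, "delta_pos": [0.1, 0, 0], "dr": [0, 0, 0]}, {"gripper": 0, "delta_pos": [0.1, 0, 0], "dr": [0, 0, 0]}, {"gripper": 0, "delta_pos": [0.1, 0, 0], "dr": [0, 0, 0]}, {"gripper": 0, "delta_pos": [0, 0, 0], "dr": [0, 0, 0]}, {"gripper": 0, "delta_pos": [0, 0, 0], "dr": [0, 0, 0]}]}}

```text
t: 7.9
ee_pos: [527.0, -81.3, 76.8]
orientation: [2.284, 0.369, -1.814]
ft_force: [0.3, 0.0, -0.5]
width: 0.3
```

```bash
python3 plan.py -26 9 6
```

```text
t 7.9 dr [ 0.    -0.001 -0.002] dcm now-frame [ 0.61 -0.08  0.13] dcm final-frame [ 0.61 -0.07  0.13] tip in panel [ 10.3 -26.8  12.1] F panel [ 0.16 -0.04 -0.56] w 0.3 q [-0.24  0.48  2.05  0.29  0.43  0.75]
```

Call:
{"api": "apply_moves", "payload": {"increments": [{"gripper": 0, "delta_pos": [0.12, 0, 0], "dr": [0, 0, 0]}, {"gripper": 0, "delta_pos": [0.12, 0, 0], "dr": [0, 0, 0]}, {"gripper": 0, "delta_pos": [0.12, 0, 0], "dr": [0, 0, 0]}, {"gripper": 0, "delta_pos": [0.12, 0, 0], "dr": [0, 0, 0]}, {"gripper": 0, "delta_pos": [0.05, 0, 0], "dr": [0, 0, 0]}]}}

```text
t: 8.32
ee_pos: [527.7, -80.6, 70.6]
orientation: [2.283, 0.37, -1.816]
ft_force: [-0.4, -0.3, 1.4]
width: 0.3
```

```bash
python3 plan.py -26 9 6
```

```text
t 8.32 dr [ 0.001  0.    -0.001] dcm now-frame [-0.02 -0.03  0.08] dcm final-frame [-0.02 -0.03  0.08] tip in panel [  9.8 -26.3   5.8] F panel [-0.11 -0.2   1.49] w 0.3 q [-0.24  0.49  2.05  0.3   0.42  0.75]
```

Same end height as for red and green. I'll retreat clear of the box and check.

Call:
{"api": "apply_moves", "payload": {"increments": [{"gripper": 0, "delta_pos": [-0.5, 0, 0], "dr": [0, 0, 0]}, {"gripper": 0, "delta_pos": [-1.5, 0, 0], "dr": [0, 0, 0]}, {"gripper": 0, "delta_pos": [-2.5, 0, 0], "dr": [0, 0, 0]}, {"gripper": 0, "delta_pos": [-3, 0, 0], "dr": [0, 0, 0]}, {"gripper": 0, "delta_pos": [-3.5, 0, 0], "dr": [0, 0, 0]}]}}

```text
t: 8.73
ee_pos: [503.0, -88.2, 178.1]
orientation: [2.281, 0.371, -1.819]
ft_force: [2.3, -0.2, 0.5]
width: 0.5
```

Call:
{"api": "apply_moves", "payload": {"increments": [{"gripper": 0, "delta_pos": [-1.5, 3, 2], "dr": [0, 0, 0]}, {"gripper": 0, "delta_pos": [0, 3, 2.5], "dr": [0, 0, 0]}, {"gripper": 0, "delta_pos": [0, 3, 2.5], "dr": [0, 0, 0]}, {"gripper": 0, "delta_pos": [0, 3, 2.5], "dr": [0, 0, 0]}, {"gripper": 0, "delta_pos": [0, 3, 2.5], "dr": [0, 0, 0]}]}}

```text
t: 9.15
ee_pos: [436.8, -270.2, 166.2]
orientation: [2.283, 0.37, -1.814]
ft_force: [1.0, 0.5, -0.4]
width: 0.4
```

Call:
{"api": "apply_moves", "payload": {"increments": [{"gripper": 0, "delta_pos": [0, 3, 2], "dr": [0, 0, 0]}, {"gripper": 0, "delta_pos": [0, 3, 0], "dr": [0, 0, 0]}, {"gripper": 0, "delta_pos": [0, 1, 0], "dr": [0, 0, 0]}, {"gripper": 0, "delta_pos": [0, 0, 0], "dr": [0, 0, 0]}, {"gripper": 0, "delta_pos": [0, 0, 0], "dr": [0, 0, 0]}]}}

```text
t: 9.57
ee_pos: [441.2, -340.6, 161.3]
orientation: [2.284, 0.371, -1.816]
ft_force: [0.3, 0.9, -0.6]
width: 0.1
```

```bash
python3 prof.py 4 -26 9 100
```

```text
t 9.57 dr [ 0.  0. -0.] dcm now-frame [  3.11 -21.95 -13.9 ] dcm final-frame [  3.12 -21.95 -13.89] tip in panel [-129.9 -245.5  131.2] F panel [ 0.43  0.74 -0.71] w 0.1 q [-0.79  0.38  1.91  0.29  0.77  0.26]
scene red [10.4, 9.9, 5.6, 5.8]
scene green [10.2, 8.4, 6.2, 5.4]
scene yel [11.5, 9.9, 5.8, 5.4]
scene blue [4.7, 5.7, 10.3, 10.1]
top red [9.8, 8.2, 4.0, 5.3]
top green [10.2, 8.3, 4.4, 4.4]
top yel [9.4, 8.2, 3.9, 4.2]
top blue [4.3, 4.5, 8.9, 9.0]
```

View pics/t4.png

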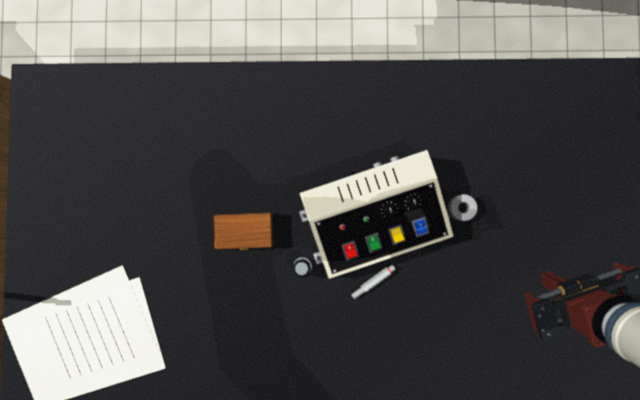

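The bystanders are where they started: box (243,231), loupe (303,266), plug gauge (373,282) and ring gauge (463,207). The arm is clear at the right.

```bash
python3 -c "
from workcell import ctrl
print(ctrl.close_job())"
```

```text
the job is handed in; nothing more can be done
None
```

The lamp control box is ready for the silhouette measurement: red mains, green fan and yellow contour lamp are on, and blue surface lamp is off. I handed the job in at about 9.7 s.

- **Blue:** the depth profile showed it was already off, so I did not touch it.
- **Red, green, yellow:** I pushed each far end in that order with shut fingertips square to the panel. The highest force I read was about 4 N, but I only read it at the end of each move, so a short peak could have been missed.
- **Last checks:** both cameras show red, green and yellow with the near half up (8–11 mm) and the far half flat (4–6 mm). Blue shows the reverse, which is off.
- **Bystanders and arm:** the gauges, loupe and wooden box look unmoved in the top view, and the arm ended well clear of everything. No check failed. The two cameras differed by about 1 mm in height, which is within their calibration.

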